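# Sort the bean jars into their stock trays

### The arm

A 6-joint arm with a two-finger parallel gripper is mounted at the origin on the work surface. World frame = base frame: x ahead of the robot, y to its left, z up, the work surface at z = 0. Lengths are in m, angles in rad, forces in N, time in s.
With the tool pointing down it reaches from about 0.3 to 0.875 m from the base axis. Payload 6.4 kg.
Tool frame: the origin (TCP) lies at the very end of the fingers, on their centre line; the grasp point (between the pads) lies 19 mm behind it; z points along the fingers, y is the line along which they close (so a half turn about z gives the same grasp; the last joint's range is limited). The gripper opens to 88 mm and grips with 3 to 60 N. Pads are 18 mm wide; open, the fingers measure 123 mm over their backs; the gripper's body (75 mm by 187 mm) begins 45 mm behind the grasp point.
Start: joints at [-1.486, 0.181, 1.607, -0, 1.354, -0.206], TCP at [0.165, -0.551, 0.239] pointing down, gripper open.
Joint ranges: [-2.99, 2.99], [-0.89, 2.07], [0.3, 2.58], [-1.14, 4.28], [0, 2.63], [-3.12, 3.12]. Speed limits (rad/s): [2.57, 2.57, 3.01, 3.14, 3.14, 3.14].

### API

Orientations are given as a 3x3 rotation matrix whose columns are the frame's x, y, z axes.
In Python, from rig import readout, viewer, hand_in gives the robot as it stands.
- The arm moves only by the tool move_arm, never from a script. Its argument "steps" is a list of rows, each a list of 7 numbers: the opening, from -1 (shut) to 1 (fully open), then the shift along the tool's x, y, z normalised to -1 to 1, where 1 is 0.2 m, then the turn, a rotation vector about the tool's x, y, z normalised to -1 to 1, where 1 is 90 degrees. In form: [[hand, x, y, z, ax, ay, az], ...]. A call has 1 to 5 rows; each row is the pose to reach, as a shift and turn from the pose commanded when the call began, along the tool's axes at that moment; what a row does not reach only later rows make up. A row lasts 1/10 s, in which the tool goes at most 50 mm and 8.59 degrees, less where a joint would pass 70% of its speed; a pose out of reach is approached as far as the arm can. A call with a number of a shift or a turn outside -1 to 1 is refused whole. A call with a gripper value outside its range is refused whole. The fingers move at their own pace and stop on an object; "squeeze" is the grip in N (left out, the last holds). Time passes only in rows, so rows that repeat a pose let the fingers close. It gives the time, the measured TCP pose, the force, the opening and the grip force at its end, in the units of the state.
- readout.observe(): the state, without advancing time (a new reading comes with each control period).
- viewer.snapshot(name): name is "side" or "top" or "wrist"; returns a dict with "color" (400x640x3 uint8, blue, green, red), "depth" (400x640 float32, m along the optical axis (not along the pixel's ray), 0 where there is no reading), "K" (3x3 intrinsics, pixels), "R" (3x3) and "t" (3): a world point X has camera coordinates R X + t; the wrist camera has in their place "tool_from_camera" (4x4, takes a point from camera to tool coordinates, whose origin is the TCP and whose axes are the flange's). Camera axes: x right, y down, z forward; pixel columns grow to the right and rows downward; lengths in m; the calibration is good to about 2 mm. A picture is of the moment at which its call begins: read the wrist's pose just before it.
- hand_in(): hands the job in; it is judged then, once.
The state is a dict: "time_s": time; "joints": joint angles; "dq": joint speeds; "joint_torque": joint torques, N m; "position": TCP position; "ee_rot": TCP orientation; "contact_force": force on the tool from outside, world axes, zero at the start; "torque": the same for the moment, N m; "gripper_width": finger opening in m; "grasp_force": force on a finger pad.
Only numpy, scipy, OpenCV 4.12 (cv2) and the standard library are available. Lean on these libraries where they do the work, as an engineer would, in place of code of your own. Each camera call takes 0.05 s, during which the arm holds its last target. There are 200 camera calls.

### The job

Put the five loose jars away by shape, whatever beans are in them: the two squat round jars in the tray with the largest bays, the two slim tall jars in the tray with the smallest bays, and the loose square jar in the free bay beside the square jar that already stands in its tray. One jar to a bay, each standing upright on the bay's floor; they are glass, so set them down rather than drop them, knock none over, and leave the square jar that is already in its tray where it stands.

Things in the scene. Friction and masses are not known exactly. Their poses are not given: they have to be found in the camera images.
- squat_a: squat round glass jar of red beans with a flat metal lid, 62 mm diameter, 62 mm high overall (glass to 49 mm, then the lid, 59 mm diameter), about 0.2 kg; origin at the centre of its underside, z up along its axis
- squat_b: second squat round jar, same shape and size as squat_a, with pale beans; origin at the centre of its underside, z up
- slim_a: slim tall round glass jar of red beans with a flat metal lid, 44 mm diameter, 100 mm high overall (glass to 87 mm, then the lid, 41 mm diameter), about 0.18 kg; origin at the centre of its underside, z up along its axis
- slim_b: second slim tall jar, same shape and size as slim_a, with pale beans; origin at the centre of its underside, z up
- square_a: square glass jar of red beans with a square metal lid, 50 x 50 mm in plan, 80 mm high overall (glass to 67 mm, then the lid, 47 x 47 mm), about 0.22 kg; origin at the centre of its underside, x and y square to its flat sides, z up. It stands loose on the counter among the other jars
- square_stock: square jar with pale beans, same shape and size as square_a, already standing in the bay on the +y side of tray_square; it stays there. Origin at the centre of its underside, x and y square to its flat sides, z up
- tray_squat: green plastic tray with the largest bays, fixed to the counter: 94 mm (x) by 184 mm (y), walls and one divider 4 mm thick and 18 mm high overall, floor 4 mm thick; two bays side by side along y, each 86 x 86 mm inside, centred 45 mm either side of the origin in y. Origin at the centre of its underside, z up
- tray_square: green plastic tray of middle size, in which a square jar already stands, fixed to the counter: 82 mm (x) by 160 mm (y), walls and one divider 4 mm thick and 18 mm high overall, floor 4 mm thick; two bays side by side along y, each 74 x 74 mm inside, centred 39 mm either side of the origin in y; the -y bay is free. Origin at the centre of its underside, z up
- tray_slim: green plastic tray with the smallest bays, fixed to the counter: 68 mm (x) by 132 mm (y), walls and one divider 4 mm thick and 18 mm high overall, floor 4 mm thick; two bays side by side along y, each 60 x 60 mm inside, centred 32 mm either side of the origin in y. Origin at the centre of its underside, z up

How it is judged:
By the outcome, as a careful person would: the job done as asked, in the order asked, and still so for the second after the job is handed in, with the robot touching nothing.
It also fails if it takes over 125 s, if anything falls off the work surface, if the arm or the gripper's body presses on something with over 40 N, if the wrist force passes 120 N, or if a joint passes its speed limit or range.

## Working session

There is one attempt and no reset: what is moved stays moved. The work goes in short steps, Python scripts to look and compute and a tool call to move; the robot and the scene stay as the last step left them, time stands still between calls to the robot, and variables do not carry over. Pictures are saved under pics/ and viewed, at most 14 in all, crops included, and the job is handed in when it is done.

Besides the shell and the picture viewer there is one more tool, called as a command line: name --pt "numbers of a row" for each row, then --argument value for the rest. move_arm: Moves the arm, as the interface text tells. Scaled input: -1 to 1 covers 0.2 m each way for a shift and 90 degrees each way for a turn. Its arguments: {"type":"object","properties":{"steps":{"type":"array"},"squeeze":{"type":"number"}},"required":["steps"]}

```bash
ls; mkdir -p pics; python3 - <<'E'
from rig import readout, viewer
import cv2,pickle,numpy as np
s=readout.observe(); print({k:np.round(v,3).tolist() for k,v in s.items()})
d={}
for n in("top","side"):
    d[n]=viewer.snapshot(n); cv2.imwrite(f"pics/{n}0.png",d[n]["color"])
    print(n,np.round(d[n]["R"],3).tolist(),np.round(d[n]["t"],3),d[n]["K"].tolist())
pickle.dump(d,open("d0.pkl","wb"))
E
```

```text
pics
{'time_s': 0.0, 'joints': [-1.486, 0.182, 1.608, -0.0, 1.354, -0.206], 'dq': [-0.002, 0.001, 0.0, -0.001, 0.001, -0.001], 'joint_torque': [0.004, -43.385, -34.185, 0.071, 0.038, -0.0], 'position': [0.165, -0.55, 0.238], 'ee_rot': [[0.958, 0.287, -0.0], [0.287, -0.958, 0.002], [0.0, -0.002, -1.0]], 'contact_force': [-0.367, 0.196, -0.105], 'torque': [0.065, -0.047, -0.011], 'grasp_force': 0.0, 'gripper_width': 0.088}
top [[-0.027, -1.0, -0.004], [-0.996, 0.028, -0.081], [0.081, 0.001, -0.997]] [0.021 0.533 0.942] [[446.6653340561463, 0.0, 326.02618814288843], [0.0, 446.6653340561463, 204.77964029282487], [0.0, 0.0, 1.0]]
side [[-0.738, -0.675, 0.003], [-0.352, 0.381, -0.855], [0.576, -0.632, -0.519]] [0.366 0.218 0.7  ] [[392.76808666456657, 0.0, 320.72000995022137], [0.0, 392.76808666456657, 202.34893045892136], [0.0, 0.0, 1.0]]
```

View pics/top0.png

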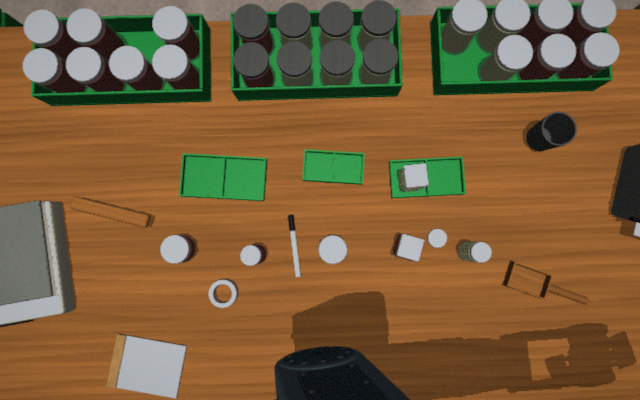

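View pics/side0.png

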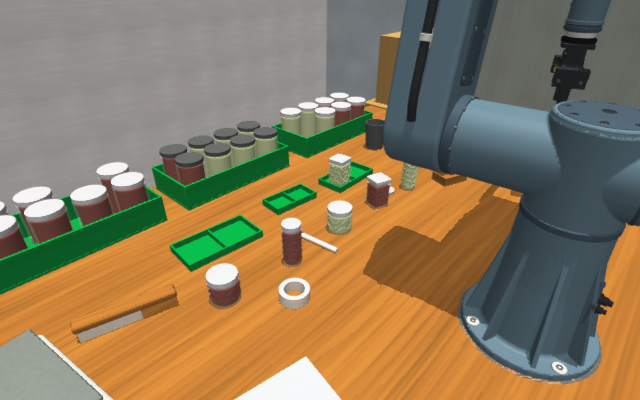

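The top view shows the loose jars: squat red at (176,249), slim red (251,255), squat pale (333,250), square red (409,247) and slim pale (481,252). There's a small white disc at (438,238) right beside the square jar. The trays are squat (224,178), slim (334,167) and square (427,177), with the stock jar at (415,176).

```bash
cat > h.py <<'E'
import numpy as np,cv2
def world(d,R=None,t=None):
    v,u=np.mgrid[0:400,0:640]; z=d["depth"]; K=d["K"]
    P=np.stack([(u-K[0,2])*z/K[0,0],(v-K[1,2])*z/K[1,1],z],-1)
    if R is None: R,t=d["R"],d["t"]
    W=(P-t)@R      # R^T (P-t)
    W[z<=0]=np.nan
    return W
def rect(p):
    (c,s,a)=cv2.minAreaRect((p[:,:2]*1000).astype(np.float32))
    return np.round(c,1),np.round(s,1),round(a,1)
E
python3 - <<'E'
import pickle; from h import *
d=pickle.load(open("d0.pkl","rb"))["top"]; W=world(d); g=d["color"].astype(int)
for n,u,v in [("squat_a",176,249),("slim_a",251,255),("squat_b",333,250),("square_a",409,247),("disc",438,238),("slim_b",481,252),("stock",415,176)]:
    w=W[v-20:v+21,u-20:u+21].reshape(-1,3); z0=np.nanmedian(W[v-3:v+4,u-3:u+4,2])
    c0=W[v,u,:2]
    p=w[(abs(w[:,2]-z0)<.006)&(np.hypot(*(w[:,:2]-c0).T)<.045)]
    print(n,round(z0,4),len(p),"mean",np.round(p.mean(0)*1000,1),*rect(p))
for n,u,v in [("squat",224,178),("slim",334,167),("square",427,177)]:
    a=np.s_[v-28:v+29,u-50:u+51]; c=g[a]; w=W[a]
    m=(c[...,1]>c[...,2]+40)&(c[...,1]>c[...,0]+40)&(w[...,2]<.03)
    p=w[m]; print("tray",n,*rect(p)); p=p[p[:,2]>.012]; print("  rim",len(p),*rect(p))
for n,u,v in[("marker",294,250),("ring",214,293)]: print(n,np.round(W[v,u]*1000))
E
```

```text
squat_a 0.0625 649 mean [448.3 319.3  62. ] [448.4 320.1] [57.9 55.3] 88.6
slim_a 0.0994 336 mean [432.4 157.2  99.9] [432.8 157.4] [38.9 38.7] 40.7
squat_b 0.0621 639 mean [438.7  -4.9  61.9] [439.   -4.9] [56.6 58.1] 43.6
square_a 0.0802 543 mean [ 438.7 -160.9   79.7] [ 438.8 -161.3] [47.3 47. ] 72.4
disc 0.009 325 mean [ 455.5 -233.7    8.3] [ 456.1 -237.2] [85.1 72.4] 26.1
slim_b 0.1004 341 mean [ 426.3 -295.1   99.8] [ 426.3 -295.3] [39.9 37.3] 88.9
stock 0.0842 531 mean [ 583.7 -177.6   83.8] [ 584.  -178.2] [47.3 47.1] 4.2
tray squat [602.2 233.4] [191.   93.6] 85.3
  rim 544 [602.  230.1] [184.5  93.6] 85.2
tray slim [618.3 -10.7] [131.7  68.2] 85.0
  rim 372 [618.3 -11.5] [130.1  68.2] 85.0
tray square [ 589.  -215.3] [ 81.5 158.9] 1.4
  rim 473 [ 589.  -215.3] [ 81.5 158.9] 1.4
marker [438.  79.  10.]
ring [351. 251.  17.]
```

Every height matches the given sizes: lids at 62, 100 and 80 mm, and stock at 84 mm. I'll close along world x for all grasps, so neighbouring jars and bays stay clear. First I turn and travel to squat_a.

move_arm --pt "1 0.87 -0.47 0 0 0 -0.407" --pt "1 0.87 -0.47 0 0 0 -0.407" --pt "1 0.87 -0.47 0 0 0 -0.407" --pt "1 0.87 -0.47 0 0 0 -0.407" --pt "1 0.87 -0.47 0 0 0 -0.407"

```text
time_s: 0.6
position: [0.3079, -0.4066, 0.2383]
ee_rot: [[0.589, 0.808, 0.001], [0.808, -0.589, 0.002], [0.002, -0.001, -1.0]]
contact_force: [-0.6, -1.2, 0.1]
gripper_width: 0.088
grasp_force: 0.0
```

move_arm --pt "1 0 0 0 0 0 -0.407" --pt "1 0 0 0 0 0 -0.407" --pt "1 0 0 0 0 0 -0.407" --pt "1 0 0 0 0 0 -0.407" --pt "1 0 0 0 0 0 -0.407"

```text
time_s: 1.1
position: [0.3045, -0.4106, 0.2383]
ee_rot: [[-0.004, 1.0, -0.0], [1.0, 0.004, 0.001], [0.001, -0.0, -1.0]]
contact_force: [0.0, -0.1, 0.5]
gripper_width: 0.0886
grasp_force: 0.0
```

move_arm --pt "1 0.9 0.18 0.05 0 0 0" --pt "1 0.9 0.18 0.05 0 0 0" --pt "1 0.9 0.18 0.05 0 0 0" --pt "1 0.9 0.18 0.05 0 0 0"

```text
time_s: 1.5
position: [0.3406, -0.228, 0.2279]
ee_rot: [[0.001, 1.0, -0.001], [1.0, -0.001, 0.002], [0.002, -0.001, -1.0]]
contact_force: [0.8, 0.5, 0.2]
gripper_width: 0.0882
grasp_force: 0.0
```

move_arm --pt "1 0.9 0.18 0.05 0 0 0" --pt "1 0.9 0.18 0.05 0 0 0" --pt "1 0.9 0.18 0.05 0 0 0" --pt "1 0.9 0.18 0.05 0 0 0"

```text
time_s: 1.9
position: [0.3767, -0.0482, 0.2184]
ee_rot: [[0.0, 1.0, -0.0], [1.0, -0.0, 0.001], [0.001, -0.0, -1.0]]
contact_force: [0.5, -0.1, -0.5]
gripper_width: 0.088
grasp_force: 0.0
```

move_arm --pt "1 0.9 0.18 0.05 0 0 0" --pt "1 0.9 0.18 0.05 0 0 0" --pt "1 0.9 0.18 0.05 0 0 0" --pt "1 0.9 0.18 0.05 0 0 0"

```text
time_s: 2.3
position: [0.413, 0.1319, 0.2085]
ee_rot: [[-0.001, 1.0, -0.0], [1.0, 0.001, 0.0], [0.0, -0.0, -1.0]]
contact_force: [-0.0, 0.1, -0.2]
gripper_width: 0.0883
grasp_force: 0.0
```

move_arm --pt "1 0.9 0.18 0.05 0 0 0" --pt "1 0.9 0.18 0.05 0 0 0" --pt "1 0.9 0.18 0.05 0 0 0" --pt "1 0.9 0.18 0.05 0 0 0" --pt "1 0.9 0.18 0.05 0 0 0"

```text
time_s: 2.8
position: [0.4492, 0.3123, 0.1978]
ee_rot: [[-0.003, 1.0, -0.001], [1.0, 0.003, 0.001], [0.001, -0.001, -1.0]]
contact_force: [0.5, 0.0, -0.5]
gripper_width: 0.0884
grasp_force: 0.0
```

move_arm --pt "1 0.037 0 0.15 0 0 0" --pt "1 0.037 0 0.37 0 0 0" --pt "1 0.037 0 0.6 0 0 0" --pt "1 0.037 0 0.8 0 0 0" --pt "1 0.037 0 0.89 0 0 0"

```text
time_s: 3.3
position: [0.4466, 0.3141, 0.0166]
ee_rot: [[0.002, 1.0, -0.006], [1.0, -0.002, -0.003], [-0.003, -0.006, -1.0]]
contact_force: [-0.6, 0.1, -0.3]
gripper_width: 0.0878
grasp_force: 0.0
```

move_arm --pt "-1 0 0 0 0 0 0" --pt "-1 0 0 0 0 0 0" --pt "-1 0 0 0 0 0 0" --pt "-1 0 0 0 0 0 0" --pt "-1 0 0 0 0 0 0" --squeeze 15

```text
time_s: 3.8
position: [0.4507, 0.3166, 0.0224]
ee_rot: [[0.001, 1.0, 0.002], [1.0, -0.001, 0.001], [0.001, 0.002, -1.0]]
contact_force: [-1.8, -2.3, 5.6]
gripper_width: 0.0616
grasp_force: 15.0
```

move_arm --pt "-1 0 0 -0.05 0 0 0" --pt "-1 0 0 -0.15 0 0 0" --pt "-1 0 0 -0.25 0 0 0" --pt "-1 0 0 -0.32 0 0 0" --pt "-1 0 0 -0.35 0 0 0"

```text
time_s: 4.3
position: [0.4505, 0.3167, 0.0927]
ee_rot: [[0.001, 1.0, 0.003], [1.0, -0.001, 0.001], [0.001, 0.003, -1.0]]
contact_force: [0.3, -0.0, -1.1]
gripper_width: 0.0613
grasp_force: 15.0
```

move_arm --pt "-1 -0.03 0.1 0 0 0 0" --pt "-1 -0.09 0.3 0 0 0 0" --pt "-1 -0.15 0.5 0 0 0 0" --pt "-1 -0.2 0.7 0 0 0 0" --pt "-1 -0.22 0.775 0 0 0 0"

```text
time_s: 4.8
position: [0.6079, 0.2703, 0.0905]
ee_rot: [[0.004, 1.0, 0.002], [1.0, -0.004, -0.0], [-0.0, 0.002, -1.0]]
contact_force: [-0.8, -0.1, -2.1]
gripper_width: 0.0615
grasp_force: 15.0
```

move_arm --pt "-1 0 0 0 0 0 0" --pt "-1 0 0 0 0 0 0"

```text
time_s: 5.0
position: [0.6034, 0.2719, 0.0897]
ee_rot: [[0.002, 1.0, -0.002], [1.0, -0.002, -0.0], [-0.0, -0.002, -1.0]]
contact_force: [-0.8, 1.4, -2.1]
gripper_width: 0.0617
grasp_force: 15.0
```

move_arm --pt "-1 0 0 0.07 0 0 0" --pt "-1 0 0 0.16 0 0 0" --pt "-1 0 0 0.24 0 0 0" --pt "-1 0 0 0.285 0 0 0" --pt "-1 0 0 0.3 0 0 0"

```text
time_s: 5.5
position: [0.6028, 0.2719, 0.0282]
ee_rot: [[0.001, 1.0, -0.004], [1.0, -0.001, -0.001], [-0.001, -0.004, -1.0]]
contact_force: [-0.3, -0.1, -2.4]
gripper_width: 0.0615
grasp_force: 15.0
```

move_arm --pt "-1 0 0 0 0 0 0" --pt "-1 0 0 0.005 0 0 0" --pt "-1 0 0 0.01 0 0 0" --pt "-1 0 0 0.012 0 0 0" --pt "-1 0 0 0.012 0 0 0"

```text
time_s: 6.0
position: [0.6048, 0.2721, 0.0287]
ee_rot: [[0.001, 1.0, 0.001], [1.0, -0.001, 0.0], [0.0, 0.001, -1.0]]
contact_force: [0.2, -0.4, -1.9]
gripper_width: 0.0614
grasp_force: 15.0
```

move_arm --pt "-1 0 0 0.005 0 0 0" --pt "-1 0 0 0.008 0 0 0" --pt "-1 0 0 0.011 0 0 0" --pt "-1 0 0 0.014 0 0 0" --pt "-1 0 0 0.014 0 0 0"

```text
time_s: 6.5
position: [0.6046, 0.2721, 0.0264]
ee_rot: [[0.001, 1.0, -0.0], [1.0, -0.001, -0.0], [-0.0, -0.0, -1.0]]
contact_force: [-3.9, -1.1, 5.9]
gripper_width: 0.0614
grasp_force: 15.0
```

Contact on the bay floor. Releasing and lifting off.

move_arm --pt "1 0 0 0 0 0 0" --pt "1 0 0 0 0 0 0" --pt "1 0 0 0 0 0 0" --pt "1 0 0 0 0 0 0"

```text
time_s: 6.9
position: [0.6046, 0.2721, 0.0255]
ee_rot: [[0.001, 1.0, 0.0], [1.0, -0.001, 0.0], [0.0, 0.0, -1.0]]
contact_force: [0.3, 0.3, 0.2]
gripper_width: 0.0878
grasp_force: 0.0
```

move_arm --pt "1 0 0 -0.1 0 0 0" --pt "1 0 0 -0.3 0 0 0" --pt "1 0 0 -0.55 0 0 0" --pt "1 0 0 -0.75 0 0 0" --pt "1 0 0 -0.87 0 0 0"

```text
time_s: 7.4
position: [0.6061, 0.2725, 0.2041]
ee_rot: [[0.001, 1.0, 0.005], [1.0, -0.001, 0.001], [0.001, 0.005, -1.0]]
contact_force: [0.8, 0.2, -0.1]
gripper_width: 0.0882
grasp_force: 0.0
```

move_arm --pt "1 -0.7 -0.41 0 0 0 0" --pt "1 -0.7 -0.41 0 0 0 0" --pt "1 -0.7 -0.41 0 0 0 0" --pt "1 -0.7 -0.41 0 0 0 0"

```text
time_s: 7.8
position: [0.52, 0.1293, 0.1991]
ee_rot: [[0.004, 1.0, -0.002], [1.0, -0.004, -0.001], [-0.001, -0.002, -1.0]]
contact_force: [0.9, -0.2, -0.4]
gripper_width: 0.0885
grasp_force: 0.0
```

move_arm --pt "1 -0.7 -0.41 0 0 0 0" --pt "1 -0.7 -0.41 0 0 0 0" --pt "1 -0.7 -0.41 0 0 0 0" --pt "1 -0.7 -0.41 0 0 0 0" --pt "1 -0.7 -0.41 0 0 0 0"

```text
time_s: 8.3
position: [0.4403, -0.0088, 0.2]
ee_rot: [[0.005, 1.0, 0.001], [1.0, -0.005, -0.0], [-0.0, 0.001, -1.0]]
contact_force: [0.6, 0.7, -0.2]
gripper_width: 0.0881
grasp_force: 0.0
```

move_arm --pt "1 0.015 -0.01 0.15 0 0 0" --pt "1 0.015 -0.01 0.37 0 0 0" --pt "1 0.015 -0.01 0.6 0 0 0" --pt "1 0.015 -0.01 0.8 0 0 0" --pt "1 0.015 -0.01 0.88 0 0 0"

```text
time_s: 8.8
position: [0.4366, -0.0025, 0.0199]
ee_rot: [[0.0, 1.0, -0.005], [1.0, -0.0, 0.002], [0.002, -0.005, -1.0]]
contact_force: [0.4, 0.1, -0.0]
gripper_width: 0.0879
grasp_force: 0.0
```

move_arm --pt "-1 0 0 0 0 0 0" --pt "-1 0 0 0 0 0 0" --pt "-1 0 0 0 0 0 0" --pt "-1 0 0 0 0 0 0" --pt "-1 0 0 0 0 0 0"

```text
time_s: 9.3
position: [0.4395, -0.0046, 0.0248]
ee_rot: [[0.001, 1.0, 0.003], [1.0, -0.001, -0.0], [-0.0, 0.003, -1.0]]
contact_force: [-0.4, 3.4, 4.3]
gripper_width: 0.0616
grasp_force: 15.0
```

move_arm --pt "-1 0 0 -0.05 0 0 0" --pt "-1 0 0 -0.15 0 0 0" --pt "-1 0 0 -0.25 0 0 0" --pt "-1 0 0 -0.32 0 0 0" --pt "-1 0 0 -0.35 0 0 0"

```text
time_s: 9.8
position: [0.439, -0.0051, 0.0955]
ee_rot: [[0.002, 1.0, 0.003], [1.0, -0.002, -0.001], [-0.001, 0.003, -1.0]]
contact_force: [-0.0, 0.6, -2.3]
gripper_width: 0.0616
grasp_force: 15.0
```

move_arm --pt "-1 0.06 0.08 0 0 0 0" --pt "-1 0.22 0.2 0 0 0 0" --pt "-1 0.41 0.35 0 0 0 0" --pt "-1 0.6 0.5 0 0 0 0" --pt "-1 0.75 0.63 0 0 0 0"

```text
time_s: 10.3
position: [0.5651, 0.147, 0.0933]
ee_rot: [[0.001, 1.0, -0.0], [1.0, -0.001, 0.0], [0.0, -0.0, -1.0]]
contact_force: [1.4, -0.1, -2.5]
gripper_width: 0.0613
grasp_force: 15.0
```

move_arm --pt "-1 0.13 0.1 0 0 0 0" --pt "-1 0.2 0.165 0 0 0 0" --pt "-1 0.2 0.165 0 0 0 0" --pt "-1 0.2 0.165 0 0 0 0"

```text
time_s: 10.7
position: [0.5965, 0.1848, 0.0927]
ee_rot: [[0.001, 1.0, -0.002], [1.0, -0.001, -0.001], [-0.001, -0.002, -1.0]]
contact_force: [-0.3, -0.4, -1.7]
gripper_width: 0.0613
grasp_force: 15.0
```

move_arm --pt "-1 0 0 0.07 0 0 0" --pt "-1 0 0 0.16 0 0 0" --pt "-1 0 0 0.24 0 0 0" --pt "-1 0 0 0.285 0 0 0" --pt "-1 0 0 0.3 0 0 0"

```text
time_s: 11.2
position: [0.5961, 0.1845, 0.0316]
ee_rot: [[0.002, 1.0, -0.003], [1.0, -0.002, -0.0], [-0.0, -0.003, -1.0]]
contact_force: [-0.5, 0.3, -2.0]
gripper_width: 0.0616
grasp_force: 15.0
```

move_arm --pt "-1 0 0 0 0 0 0" --pt "-1 0 0 0 0 0 0"

```text
time_s: 11.4
position: [0.598, 0.1851, 0.0341]
ee_rot: [[0.001, 1.0, 0.001], [1.0, -0.001, 0.0], [0.0, 0.001, -1.0]]
contact_force: [-0.4, -0.2, -1.9]
gripper_width: 0.0615
grasp_force: 15.0
```

move_arm --pt "-1 0 0 0.012 0 0 0" --pt "-1 0 0 0.02 0 0 0" --pt "-1 0 0 0.025 0 0 0" --pt "-1 0 0 0.027 0 0 0" --pt "-1 0 0 0.027 0 0 0"

```text
time_s: 11.9
position: [0.5976, 0.1852, 0.0289]
ee_rot: [[0.001, 1.0, 0.0], [1.0, -0.001, -0.0], [-0.0, 0.0, -1.0]]
contact_force: [-3.6, -0.9, 5.0]
gripper_width: 0.0616
grasp_force: 15.0
```

move_arm --pt "1 0 0 0 0 0 0" --pt "1 0 0 0 0 0 0" --pt "1 0 0 0 0 0 0" --pt "1 0 0 0 0 0 0"

```text
time_s: 12.3
position: [0.5975, 0.1851, 0.028]
ee_rot: [[0.001, 1.0, 0.0], [1.0, -0.001, 0.0], [0.0, 0.0, -1.0]]
contact_force: [-1.0, 0.4, -0.8]
gripper_width: 0.0879
grasp_force: 0.0
```

move_arm --pt "1 0 0 -0.1 0 0 0" --pt "1 0 0 -0.3 0 0 0" --pt "1 0 0 -0.55 0 0 0" --pt "1 0 0 -0.75 0 0 0" --pt "1 0 0 -0.86 0 0 0"

```text
time_s: 12.8
position: [0.5992, 0.1853, 0.2047]
ee_rot: [[0.001, 1.0, 0.006], [1.0, -0.001, 0.001], [0.001, 0.006, -1.0]]
contact_force: [0.8, 0.3, -0.3]
gripper_width: 0.0884
grasp_force: 0.0
```

move_arm --pt "1 -0.14 -0.825 0 0 0 0" --pt "1 -0.14 -0.825 0 0 0 0" --pt "1 -0.14 -0.825 0 0 0 0" --pt "1 -0.14 -0.825 0 0 0 0" --pt "1 -0.14 -0.825 0 0 0 0"

```text
time_s: 13.3
position: [0.4303, 0.1573, 0.2001]
ee_rot: [[0.001, 1.0, -0.0], [1.0, -0.001, -0.0], [-0.0, -0.0, -1.0]]
contact_force: [1.1, -0.2, -0.4]
gripper_width: 0.0881
grasp_force: 0.0
```

move_arm --pt "1 0 0 0 0 0 0" --pt "1 0 0 0 0 0 0"

```text
time_s: 13.5
position: [0.4339, 0.1573, 0.2006]
ee_rot: [[0.002, 1.0, 0.001], [1.0, -0.002, 0.0], [0.0, 0.001, -1.0]]
contact_force: [0.6, -0.0, 0.2]
gripper_width: 0.0888
grasp_force: 0.0
```

```bash
python3 - <<'E'
from rig import viewer
import cv2,pickle; from h import *
d=viewer.snapshot("top"); cv2.imwrite("pics/top1.png",d["color"]); pickle.dump(d,open("d1.pkl","wb"))
W=world(d)
for n,x,y,z in [("a",.605,.275,.066),("b",.598,.185,.066),("sla",.4326,.1573,.1),("sq",.4388,-.161,.08),("slb",.4263,-.2952,.1)]:
    w=W.reshape(-1,3); p=w[(abs(w[:,2]-z)<.006)&(np.hypot(w[:,0]-x,w[:,1]-y)<.045)]
    if len(p): print(n,len(p),np.round(p.mean(0)*1000,1),*rect(p))
E
```

```text
a 629 [605.  274.9  66.1] [605.5 275.6] [57.2 57.5] 12.7
b 629 [597.8 183.7  66.1] [597.6 183.7] [57.8 56.6] 89.5
sla 191 [433.1 149.8  99.7] [432.7 148.6] [39.5 22. ] 5.0
sq 548 [ 438.8 -160.9   79.6] [ 438.7 -161.3] [47.3 46.8] 72.5
slb 342 [ 426.2 -295.2   99.8] [ 426.2 -295.7] [40.1 37.3] 88.4
```

Both squat jars stand centred with lids at 66 mm. Next is slim_a.

move_arm --pt "1 0 0 0.12 0 0 0" --pt "1 0 0 0.32 0 0 0" --pt "1 0 0 0.52 0 0 0" --pt "1 0 0 0.67 0 0 0" --pt "1 0 0 0.73 0 0 0"

```text
time_s: 14.05
position: [0.4309, 0.1571, 0.051]
ee_rot: [[0.002, 1.0, -0.005], [1.0, -0.002, -0.0], [-0.001, -0.005, -1.0]]
contact_force: [0.0, 0.4, -0.5]
gripper_width: 0.0882
grasp_force: 0.0
```

move_arm --pt "-1 0 0 0 0 0 0" --pt "-1 0 0 0 0 0 0" --pt "-1 0 0 0 0 0 0" --pt "-1 0 0 0 0 0 0" --pt "-1 0 0 0 0 0 0" --squeeze 12

```text
time_s: 14.55
position: [0.4333, 0.1574, 0.0552]
ee_rot: [[0.001, 1.0, 0.002], [1.0, -0.001, 0.0], [0.0, 0.002, -1.0]]
contact_force: [0.3, -0.3, -0.5]
gripper_width: 0.0503
grasp_force: 0.0
```

move_arm --pt "-1 0 0 0 0 0 0" --pt "-1 0 0 0 0 0 0" --pt "-1 0 0 0 0 0 0"

```text
time_s: 14.85
position: [0.4326, 0.1574, 0.0547]
ee_rot: [[0.001, 1.0, 0.0], [1.0, -0.001, 0.0], [0.0, 0.0, -1.0]]
contact_force: [-2.8, -0.8, 5.8]
gripper_width: 0.0439
grasp_force: 11.9
```

move_arm --pt "-1 0 0 -0.06 0 0 0" --pt "-1 0 0 -0.18 0 0 0" --pt "-1 0 0 -0.31 0 0 0" --pt "-1 0 0 -0.41 0 0 0" --pt "-1 0 0 -0.45 0 0 0"

```text
time_s: 15.35
position: [0.4336, 0.1574, 0.1466]
ee_rot: [[0.001, 1.0, 0.004], [1.0, -0.001, 0.0], [0.0, 0.004, -1.0]]
contact_force: [-0.6, -0.2, -3.2]
gripper_width: 0.0436
grasp_force: 11.9
```

move_arm --pt "-1 -0.04 0.06 0 0 0 0" --pt "-1 -0.14 0.19 0 0 0 0" --pt "-1 -0.27 0.37 0 0 0 0" --pt "-1 -0.4 0.55 0 0 0 0" --pt "-1 -0.52 0.72 0 0 0 0"

```text
time_s: 15.85
position: [0.5775, 0.051, 0.1424]
ee_rot: [[0.002, 1.0, -0.002], [1.0, -0.002, -0.0], [-0.0, -0.002, -1.0]]
contact_force: [0.1, 1.0, -1.9]
gripper_width: 0.0435
grasp_force: 11.9
```

move_arm --pt "-1 -0.1 0.14 0 0 0 0" --pt "-1 -0.15 0.2 0 0 0 0" --pt "-1 -0.163 0.22 0 0 0 0" --pt "-1 -0.163 0.22 0 0 0 0" --pt "-1 -0.163 0.22 0 0 0 0"

```text
time_s: 16.35
position: [0.6191, 0.0209, 0.143]
ee_rot: [[0.001, 1.0, -0.002], [1.0, -0.001, 0.001], [0.001, -0.002, -1.0]]
contact_force: [-0.3, -0.5, -1.8]
gripper_width: 0.0435
grasp_force: 11.9
```

move_arm --pt "-1 0 0.005 0.08 0 0 0" --pt "-1 0 0.005 0.19 0 0 0" --pt "-1 0 0.005 0.3 0 0 0" --pt "-1 0 0.005 0.37 0 0 0" --pt "-1 0 0.005 0.4 0 0 0"

```text
time_s: 16.85
position: [0.6195, 0.0212, 0.0617]
ee_rot: [[0.001, 1.0, -0.003], [1.0, -0.001, 0.001], [0.001, -0.003, -1.0]]
contact_force: [-0.0, -0.7, -1.4]
gripper_width: 0.0439
grasp_force: 11.9
```

move_arm --pt "-1 0 0 0 0 0 0" --pt "-1 0 0 0 0 0 0" --pt "-1 0 0 0 0 0 0"

```text
time_s: 17.15
position: [0.6221, 0.0203, 0.0653]
ee_rot: [[0.001, 1.0, 0.002], [1.0, -0.001, -0.0], [-0.0, 0.002, -1.0]]
contact_force: [0.8, -0.5, -1.8]
gripper_width: 0.0436
grasp_force: 11.9
```

move_arm --pt "-1 0 0 0.012 0 0 0" --pt "-1 0 0 0.022 0 0 0" --pt "-1 0 0 0.028 0 0 0" --pt "-1 0 0 0.031 0 0 0" --pt "-1 0 0 0.031 0 0 0"

```text
time_s: 17.65
position: [0.6214, 0.0203, 0.0588]
ee_rot: [[0.001, 1.0, 0.0], [1.0, -0.001, -0.0], [-0.0, 0.0, -1.0]]
contact_force: [-3.6, 0.1, 4.7]
gripper_width: 0.0441
grasp_force: 12.0
```

move_arm --pt "1 0 0 0 0 0 0" --pt "1 0 0 0 0 0 0" --pt "1 0 0 0 0 0 0" --pt "1 0 0 0 0 0 0" --pt "1 0 0 0 0 0 0"

```text
time_s: 18.15
position: [0.6212, 0.0204, 0.0578]
ee_rot: [[0.001, 1.0, -0.0], [1.0, -0.001, 0.0], [0.0, -0.0, -1.0]]
contact_force: [0.2, 0.5, -0.3]
gripper_width: 0.0816
grasp_force: 0.0
```

move_arm --pt "1 0 0 -0.1 0 0 0" --pt "1 0 0 -0.3 0 0 0" --pt "1 0 0 -0.5 0 0 0" --pt "1 0 0 -0.65 0 0 0" --pt "1 0 0 -0.72 0 0 0"

```text
time_s: 18.65
position: [0.6228, 0.0202, 0.2056]
ee_rot: [[0.001, 1.0, 0.005], [1.0, -0.001, -0.001], [-0.001, 0.005, -1.0]]
contact_force: [0.1, -0.0, -0.4]
gripper_width: 0.0887
grasp_force: 0.0
```

move_arm --pt "1 -0.79 -0.488 0 0 0 0" --pt "1 -0.79 -0.488 0 0 0 0" --pt "1 -0.79 -0.488 0 0 0 0" --pt "1 -0.79 -0.488 0 0 0 0"

```text
time_s: 19.05
position: [0.5213, -0.1391, 0.2007]
ee_rot: [[0.002, 1.0, -0.002], [1.0, -0.002, 0.0], [0.0, -0.002, -1.0]]
contact_force: [0.7, 0.2, -0.2]
gripper_width: 0.0883
grasp_force: 0.0
```

move_arm --pt "1 -0.79 -0.488 0 0 0 0" --pt "1 -0.79 -0.488 0 0 0 0" --pt "1 -0.79 -0.488 0 0 0 0" --pt "1 -0.79 -0.488 0 0 0 0" --pt "1 -0.79 -0.488 0 0 0 0"

```text
time_s: 19.55
position: [0.4231, -0.2985, 0.201]
ee_rot: [[0.007, 1.0, -0.001], [1.0, -0.007, -0.0], [-0.0, -0.001, -1.0]]
contact_force: [0.3, 0.2, -0.8]
gripper_width: 0.0885
grasp_force: 0.0
```

move_arm --pt "1 0 0 0 0 0 0" --pt "1 0 0 0 0 0 0"

```text
time_s: 19.75
position: [0.4258, -0.2942, 0.2013]
ee_rot: [[0.001, 1.0, -0.001], [1.0, -0.001, 0.001], [0.001, -0.001, -1.0]]
contact_force: [0.1, 0.6, -0.4]
gripper_width: 0.0883
grasp_force: 0.0
```

move_arm --pt "1 0 0 0.12 0 0 0" --pt "1 0 0 0.32 0 0 0" --pt "1 0 0 0.52 0 0 0" --pt "1 0 0 0.67 0 0 0" --pt "1 0 0 0.735 0 0 0"

```text
time_s: 20.25
position: [0.4249, -0.2921, 0.0518]
ee_rot: [[-0.001, 1.0, -0.003], [1.0, 0.001, 0.004], [0.004, -0.003, -1.0]]
contact_force: [-0.7, 0.4, 0.1]
gripper_width: 0.0883
grasp_force: 0.0
```

move_arm --pt "-1 0 0 0 0 0 0" --pt "-1 0 0 0 0 0 0" --pt "-1 0 0 0 0 0 0" --pt "-1 0 0 0 0 0 0"

```text
time_s: 20.65
position: [0.4266, -0.2962, 0.0566]
ee_rot: [[0.001, 1.0, 0.002], [1.0, -0.001, -0.002], [-0.002, 0.002, -1.0]]
contact_force: [0.5, -0.4, -0.6]
gripper_width: 0.0581
grasp_force: 0.0
```

move_arm --pt "-1 0 0 0 0 0 0" --pt "-1 0 0 0 0 0 0" --pt "-1 0 0 0 0 0 0" --pt "-1 0 0 0 0 0 0"

```text
time_s: 21.05
position: [0.4257, -0.2958, 0.0556]
ee_rot: [[0.001, 1.0, 0.0], [1.0, -0.001, -0.001], [-0.001, 0.0, -1.0]]
contact_force: [-2.2, -0.6, 5.9]
gripper_width: 0.0442
grasp_force: 12.0
```

move_arm --pt "-1 0 0 -0.06 0 0 0" --pt "-1 0 0 -0.2 0 0 0" --pt "-1 0 0 -0.36 0 0 0" --pt "-1 0 0 -0.5 0 0 0" --pt "-1 0 0 -0.55 0 0 0"

```text
time_s: 21.55
position: [0.4267, -0.2963, 0.1682]
ee_rot: [[0.001, 1.0, 0.003], [1.0, -0.001, -0.003], [-0.003, 0.003, -1.0]]
contact_force: [-0.0, 0.5, -1.6]
gripper_width: 0.0436
grasp_force: 12.0
```

move_arm --pt "-1 0.06 0.045 0 0 0 0" --pt "-1 0.22 0.165 0 0 0 0" --pt "-1 0.41 0.308 0 0 0 0" --pt "-1 0.6 0.45 0 0 0 0" --pt "-1 0.78 0.585 0 0 0 0"

```text
time_s: 22.05
position: [0.5427, -0.1362, 0.1626]
ee_rot: [[0.001, 1.0, -0.003], [1.0, -0.001, 0.002], [0.002, -0.003, -1.0]]
contact_force: [0.2, -0.3, -2.2]
gripper_width: 0.0439
grasp_force: 12.0
```

move_arm --pt "-1 0.18 0.135 0 0 0 0" --pt "-1 0.34 0.255 0 0 0 0" --pt "-1 0.44 0.33 0 0 0 0" --pt "-1 0.484 0.364 0 0 0 0" --pt "-1 0.484 0.364 0 0 0 0"

```text
time_s: 22.55
position: [0.6152, -0.0409, 0.1629]
ee_rot: [[-0.001, 1.0, -0.003], [1.0, 0.001, 0.001], [0.001, -0.003, -1.0]]
contact_force: [-0.2, -0.3, -1.6]
gripper_width: 0.0433
grasp_force: 12.0
```

move_arm --pt "-1 0 0 0 0 0 0" --pt "-1 0 0 0 0 0 0" --pt "-1 0 0 0 0 0 0"

```text
time_s: 22.85
position: [0.6152, -0.0439, 0.1649]
ee_rot: [[0.003, 1.0, -0.0], [1.0, -0.003, -0.0], [-0.0, -0.0, -1.0]]
contact_force: [0.2, -0.6, -1.2]
gripper_width: 0.0437
grasp_force: 12.0
```

move_arm --pt "-1 0 0 0.08 0 0 0" --pt "-1 0 0 0.22 0 0 0" --pt "-1 0 0 0.37 0 0 0" --pt "-1 0 0 0.46 0 0 0" --pt "-1 0 0 0.5 0 0 0"

```text
time_s: 23.35
position: [0.6135, -0.0428, 0.0615]
ee_rot: [[0.002, 1.0, -0.005], [1.0, -0.002, 0.001], [0.001, -0.005, -1.0]]
contact_force: [-0.5, 0.5, -2.6]
gripper_width: 0.0439
grasp_force: 12.0
```

move_arm --pt "-1 0 0 0 0 0 0" --pt "-1 0 0 0 0 0 0" --pt "-1 0 0 0 0 0 0" --pt "-1 0 0 0 0 0 0"

```text
time_s: 23.75
position: [0.6166, -0.043, 0.0662]
ee_rot: [[0.001, 1.0, 0.002], [1.0, -0.001, -0.001], [-0.001, 0.002, -1.0]]
contact_force: [-0.3, 0.5, -1.9]
gripper_width: 0.0437
grasp_force: 12.0
```

move_arm --pt "-1 0 0 0.012 0 0 0" --pt "-1 0 0 0.022 0 0 0" --pt "-1 0 0 0.028 0 0 0" --pt "-1 0 0 0.031 0 0 0" --pt "-1 0 0 0.031 0 0 0"

```text
time_s: 24.25
position: [0.6158, -0.0428, 0.0597]
ee_rot: [[0.001, 1.0, 0.0], [1.0, -0.001, -0.0], [-0.0, 0.0, -1.0]]
contact_force: [-4.4, 0.9, 6.0]
gripper_width: 0.0439
grasp_force: 12.0
```

move_arm --pt "1 0 0 0 0 0 0" --pt "1 0 0 0 0 0 0" --pt "1 0 0 0 0 0 0" --pt "1 0 0 0 0 0 0" --pt "1 0 0 0 0 0 0"

```text
time_s: 24.75
position: [0.6157, -0.0427, 0.0586]
ee_rot: [[0.001, 1.0, -0.0], [1.0, -0.001, 0.0], [0.0, -0.0, -1.0]]
contact_force: [-1.1, 0.0, -0.0]
gripper_width: 0.0814
grasp_force: 0.0
```

move_arm --pt "1 0 0 -0.1 0 0 0" --pt "1 0 0 -0.3 0 0 0" --pt "1 0 0 -0.5 0 0 0" --pt "1 0 0 -0.65 0 0 0" --pt "1 0 0 -0.71 0 0 0"

```text
time_s: 25.25
position: [0.6175, -0.0432, 0.2046]
ee_rot: [[0.001, 1.0, 0.006], [1.0, -0.001, -0.001], [-0.001, 0.006, -1.0]]
contact_force: [0.5, -0.2, -0.0]
gripper_width: 0.0882
grasp_force: 0.0
```

move_arm --pt "1 -0.59 -0.885 0 0 0 0.194" --pt "1 -0.59 -0.885 0 0 0 0.194" --pt "1 -0.59 -0.885 0 0 0 0.194" --pt "1 -0.59 -0.885 0 0 0 0.194" --pt "1 -0.59 -0.885 0 0 0 0.194"

```text
time_s: 25.75
position: [0.4349, -0.1616, 0.1992]
ee_rot: [[0.304, 0.953, -0.003], [0.953, -0.304, 0.001], [-0.0, -0.003, -1.0]]
contact_force: [0.6, 0.9, 0.6]
gripper_width: 0.0884
grasp_force: 0.0
```

move_arm --pt "1 0 0 0 0 0 0" --pt "1 0 0 0 0 0 0" --pt "1 0 0 0 0 0 0"

```text
time_s: 26.05
position: [0.4396, -0.1599, 0.2006]
ee_rot: [[0.3, 0.954, 0.0], [0.954, -0.3, 0.0], [0.0, 0.0, -1.0]]
contact_force: [0.2, -0.3, -1.0]
gripper_width: 0.0881
grasp_force: 0.0
```

```bash
python3 - <<'E'
from rig import viewer
import cv2,pickle; from h import *
d=viewer.snapshot("side"); cv2.imwrite("pics/side1.png",d["color"])
d=viewer.snapshot("top"); cv2.imwrite("pics/top2.png",d["color"]); W=world(d)
for n,x,y,z in [("sla",.6211,.0207,.104),("slb",.6155,-.0431,.104),("stock",.584,-.178,.084),("sq",.4388,-.161,.08)]:
    w=W.reshape(-1,3); p=w[(abs(w[:,2]-z)<.006)&(np.hypot(w[:,0]-x,w[:,1]-y)<.04)]
    if len(p): print(n,len(p),np.round(p.mean(0)*1000,1),*rect(p))
E
```

```text
sla 322 [620.4  20.9 104. ] [620.1  21.1] [38.5 39.2] 46.0
slb 327 [615.5 -43.1 104. ] [615.5 -42.9] [38.1 38.7] 87.7
stock 531 [ 583.7 -177.6   83.8] [ 584.1 -178. ] [46.9 47.2] 5.2
sq 357 [ 442.3 -153.6   79.5] [ 440.9 -154.6] [33.3 47. ] 71.9
```

View pics/side1.png

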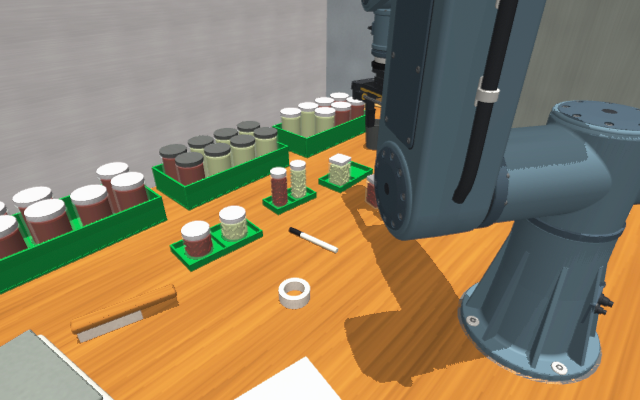

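The side view shows four jars upright: squats at (197,238) and (232,222), slims at (279,187) and (298,180). Stock hasn't moved. Now the square jar.

move_arm --pt "1 0 0 0.14 0 0 0" --pt "1 0 0 0.36 0 0 0" --pt "1 0 0 0.6 0 0 0" --pt "1 0 0 0.77 0 0 0" --pt "1 0 0 0.84 0 0 0"

```text
time_s: 26.65
position: [0.4369, -0.1583, 0.029]
ee_rot: [[0.3, 0.954, -0.005], [0.954, -0.3, 0.004], [0.002, -0.006, -1.0]]
contact_force: [0.7, 0.2, 0.2]
gripper_width: 0.0881
grasp_force: 0.0
```

move_arm --pt "-1 0 0 0 0 0 0" --pt "-1 0 0 0 0 0 0" --pt "-1 0 0 0 0 0 0" --pt "-1 0 0 0 0 0 0" --squeeze 15

```text
time_s: 27.05
position: [0.4397, -0.161, 0.034]
ee_rot: [[0.301, 0.954, 0.002], [0.954, -0.301, -0.002], [-0.001, 0.003, -1.0]]
contact_force: [0.1, -0.1, 0.3]
gripper_width: 0.0583
grasp_force: 0.0
```

move_arm --pt "-1 0 0 0 0 0 0" --pt "-1 0 0 0 0 0 0" --pt "-1 0 0 0 0 0 0" --pt "-1 0 0 0 0 0 0"

```text
time_s: 27.45
position: [0.4389, -0.1608, 0.0336]
ee_rot: [[0.301, 0.954, 0.001], [0.954, -0.301, -0.001], [-0.0, 0.001, -1.0]]
contact_force: [-2.0, 1.3, 7.2]
gripper_width: 0.0497
grasp_force: 15.0
```

move_arm --pt "-1 0 0 -0.06 0 0 0" --pt "-1 0 0 -0.2 0 0 0" --pt "-1 0 0 -0.36 0 0 0" --pt "-1 0 0 -0.5 0 0 0" --pt "-1 0 0 -0.55 0 0 0"

```text
time_s: 27.95
position: [0.4401, -0.1615, 0.1462]
ee_rot: [[0.301, 0.954, 0.005], [0.954, -0.301, -0.003], [-0.002, 0.005, -1.0]]
contact_force: [0.6, 0.1, -2.0]
gripper_width: 0.0498
grasp_force: 15.0
```

move_arm --pt "-1 0 0 0 0 0 -0.1" --pt "-1 0 0 0 0 0 -0.18" --pt "-1 0 0 0 0 0 -0.21" --pt "-1 0 0 0 0 0 -0.21" --pt "-1 0 0 0 0 0 -0.21"

```text
time_s: 28.45
position: [0.4382, -0.1603, 0.1423]
ee_rot: [[-0.022, 1.0, -0.001], [1.0, 0.022, 0.0], [0.0, -0.001, -1.0]]
contact_force: [-0.1, 0.5, -1.6]
gripper_width: 0.0499
grasp_force: 15.0
```

move_arm --pt "-1 -0.05 0.07 0 0 0 0" --pt "-1 -0.16 0.24 0 0 0 0" --pt "-1 -0.29 0.45 0 0 0 0" --pt "-1 -0.41 0.63 0 0 0 0" --pt "-1 -0.485 0.745 0 0 0 0"

```text
time_s: 28.95
position: [0.5919, -0.2556, 0.1422]
ee_rot: [[-0.022, 1.0, 0.001], [1.0, 0.022, -0.0], [-0.0, 0.001, -1.0]]
contact_force: [-0.2, -0.4, -2.4]
gripper_width: 0.0498
grasp_force: 15.0
```

move_arm --pt "-1 0 0 0 0 0 0" --pt "-1 0 0 0 0 0 0" --pt "-1 0 0 0 0 0 0"

```text
time_s: 29.25
position: [0.5887, -0.2531, 0.142]
ee_rot: [[-0.023, 1.0, -0.002], [1.0, 0.023, 0.001], [0.001, -0.002, -1.0]]
contact_force: [-0.9, -0.1, -1.9]
gripper_width: 0.0498
grasp_force: 15.0
```

move_arm --pt "-1 0 0 0.08 0 0 0" --pt "-1 0 0 0.22 0 0 0" --pt "-1 0 0 0.36 0 0 0" --pt "-1 0 0 0.45 0 0 0" --pt "-1 0 0 0.485 0 0 0"

```text
time_s: 29.75
position: [0.5874, -0.2523, 0.0424]
ee_rot: [[-0.024, 1.0, -0.004], [1.0, 0.024, 0.003], [0.003, -0.004, -1.0]]
contact_force: [0.1, 0.6, -2.4]
gripper_width: 0.0502
grasp_force: 15.0
```

move_arm --pt "-1 0 0 0 0 0 0" --pt "-1 0 0 0 0 0 0" --pt "-1 0 0 0 0 0 0" --pt "-1 0 0 0 0 0 0"

```text
time_s: 30.15
position: [0.5906, -0.2544, 0.0471]
ee_rot: [[-0.024, 1.0, 0.002], [1.0, 0.024, -0.001], [-0.001, 0.002, -1.0]]
contact_force: [-0.4, -0.4, -2.0]
gripper_width: 0.0498
grasp_force: 15.0
```

move_arm --pt "-1 0 0 0.015 0 0 0" --pt "-1 0 0 0.028 0 0 0" --pt "-1 0 0 0.037 0 0 0" --pt "-1 0 0 0.042 0 0 0" --pt "-1 0 0 0.043 0 0 0"

```text
time_s: 30.65
position: [0.5897, -0.2538, 0.0377]
ee_rot: [[-0.024, 1.0, -0.001], [1.0, 0.024, 0.0], [0.0, -0.001, -1.0]]
contact_force: [-3.2, 1.7, 5.5]
gripper_width: 0.0502
grasp_force: 15.0
```

move_arm --pt "-1 0 0 0 0 0 0" --pt "-1 0 0 0 0 0 0"

```text
time_s: 30.85
position: [0.5897, -0.2538, 0.0377]
ee_rot: [[-0.024, 1.0, -0.001], [1.0, 0.024, 0.0], [0.0, -0.001, -1.0]]
contact_force: [-3.3, 1.9, 5.7]
gripper_width: 0.0497
grasp_force: 15.0
```

move_arm --pt "1 0 0 0 0 0 0" --pt "1 0 0 0 0 0 0" --pt "1 0 0 0 0 0 0" --pt "1 0 0 0 0 0 0" --pt "1 0 0 0 0 0 0"

```text
time_s: 31.35
position: [0.5898, -0.254, 0.037]
ee_rot: [[-0.024, 1.0, 0.0], [1.0, 0.024, 0.0], [0.0, 0.0, -1.0]]
contact_force: [0.5, 0.1, 0.3]
gripper_width: 0.0871
grasp_force: 0.0
```

move_arm --pt "1 0 0 -0.1 0 0 0" --pt "1 0 0 -0.3 0 0 0" --pt "1 0 0 -0.55 0 0 0" --pt "1 0 0 -0.75 0 0 0" --pt "1 0 0 -0.9 0 0 0"

```text
time_s: 31.85
position: [0.5906, -0.2544, 0.2207]
ee_rot: [[-0.024, 1.0, 0.003], [1.0, 0.024, -0.002], [-0.002, 0.003, -1.0]]
contact_force: [0.1, -0.3, -0.6]
gripper_width: 0.0879
grasp_force: 0.0
```

move_arm --pt "1 -0.6 -0.9 0 0 0 0" --pt "1 -0.6 -0.9 0 0 0 0" --pt "1 -0.6 -0.9 0 0 0 0" --pt "1 -0.6 -0.9 0 0 0 0" --pt "1 -0.6 -0.9 0 0 0 0"

```text
time_s: 32.35
position: [0.4096, -0.3804, 0.2173]
ee_rot: [[-0.02, 1.0, -0.001], [1.0, 0.02, -0.001], [-0.001, -0.001, -1.0]]
contact_force: [0.1, 0.3, -0.1]
gripper_width: 0.0883
grasp_force: 0.0
```

move_arm --pt "1 0 0 0 0 0 0" --pt "1 0 0 0 0 0 0" --pt "1 0 0 0 0 0 0"

```text
time_s: 32.65
position: [0.414, -0.3773, 0.2171]
ee_rot: [[-0.025, 1.0, 0.0], [1.0, 0.025, 0.0], [0.0, 0.0, -1.0]]
contact_force: [-0.5, 0.2, 0.1]
gripper_width: 0.088
grasp_force: 0.0
```

```bash
python3 - <<'E'
from rig import viewer
import cv2; from h import *
d=viewer.snapshot("top"); cv2.imwrite("pics/top3.png",d["color"]); W=world(d)
for n,x,y,z in [("a",.605,.275,.066),("b",.598,.185,.066),("sla",.6211,.0207,.104),("slb",.6155,-.0431,.104),("stock",.584,-.178,.084),("sq",.590,-.254,.084)]:
    w=W.reshape(-1,3); p=w[(abs(w[:,2]-z)<.006)&(np.hypot(w[:,0]-x,w[:,1]-y)<.04)]
    print(n,len(p),np.round(p.mean(0)*1000,1),*rect(p))
E
```

```text
a 628 [604.9 275.1  66. ] [605.7 275.6] [57.5 57. ] 42.7
b 623 [598.  183.9  66.1] [598. 184.] [57.1 56.5] 0.1
sla 322 [620.3  20.9 103.9] [620.4  20.9] [38.4 38.3] 42.0
slb 324 [615.6 -43.1 103.8] [615.2 -42.8] [38. 40.] 87.0
stock 532 [ 583.6 -177.4   83.7] [ 584.1 -178.2] [47.1 48. ] 4.1
sq 537 [ 590.2 -253.8   83.7] [ 590.8 -254.9] [47.1 48. ] 1.6
```

View pics/top3.png

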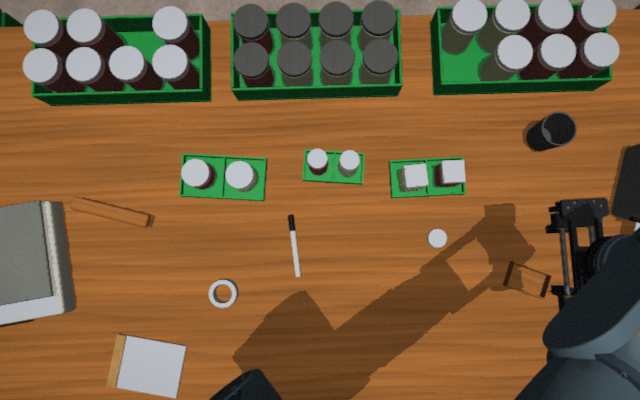

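The final picture shows all six jars in their bays: squats at (197,173) and (240,176), slims at (317,161) and (349,162), squares at (415,177) and (453,173). The disc hasn't moved and the arm is clear.

```bash
python3 -c "from rig import hand_in; print(hand_in())"
```

```text
the job is handed in; nothing more can be done
None
```

All five jars stand upright in their bays, sorted by shape; the square jar already in its tray was not moved, and the job was handed in at about 33 s.

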